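# Set a two-cavity mould to run on its one fitted cavity

### The arm

A 7-joint arm with a two-finger parallel gripper is mounted at the origin on the work surface. World frame = base frame: x ahead of the robot, y to its left, z up, the work surface at z = 0. Lengths are in m, angles in rad, forces in N, time in s.
With the tool pointing down it reaches from about 0.4 to 0.85 m from the base axis. Payload 10.4 kg.
Tool frame: the origin (TCP) lies between the finger pads; the fingertips stand arm.tips_ahead ahead of it and the grasp point (between the pads) lies 6 mm ahead of it (arm.tips_ahead is the distance from the TCP to the fingertips, in m); z points along the fingers, y is the line along which they close (so a half turn about z gives the same grasp; the last joint's range is limited). The gripper opens to 85 mm and grips with 20 to 120 N. Pads are 22 mm wide; open, the fingers measure 114 mm over their backs; the gripper's body (76 mm by 85 mm) begins 54 mm behind the grasp point. The pads swing forward as they close: fully open they stand 13 mm farther back than shut.
Start: joints at [-1.327, 0.332, -0.065, 1.46, 0.022, 1.35, -0.088], TCP at [0.165, 0.603, 0.256] pointing down, gripper open.
Joint ranges: [-2.6, 2.6], [-0.5, 2.12], [-1.47, 1.34], [0.16, 2.42], [-1.27, 4.41], [0.06, 2.06], [-2.6, 2.6]. Speed limits (rad/s): [2.22, 2.22, 2.79, 2.79, 3.14, 3.14, 3.14].

### API

Orientations are given as [roll, pitch, yaw] about the fixed x, y, z axes, in that order (R = Rz(yaw) Ry(pitch) Rx(roll)).
In Python, from bench import arm gives the robot as it stands. Calls block until the motion is done:
- arm.goto(position, orientation): joint-space move of the TCP to a pose.
- arm.move_l(position, ori=None, velocity=0.15): straight line of the TCP; ori=None keeps the orientation; velocity is the mean speed in m/s.
- arm.move_joints(angles): joint-space move.
- arm.set_gripper(opening, f_grip=None): finger opening in m; f_grip is the grip in N (None keeps the last); returns when the fingers have stopped.
- arm.hold(seconds).
- arm.inverse_kinematics(position, orientation): joint angles nearest the present ones, or None.
- arm.sense(): the state.
- arm.capture(name): name is "scene" or "top"; returns a dict with "color" (480x640x3 uint8, blue, green, red), "z_map" (480x640 float32, m along the optical axis (not along the pixel's ray), 0 where there is no reading), "mtx" (3x3 intrinsics, pixels), "extrinsics" (4x4, takes a point from world to camera coordinates). Camera axes: x right, y down, z forward; pixel columns grow to the right and rows downward; lengths in m; the calibration is good to about 2 mm. A picture is of the moment at which its call begins.
A pose or a line that the arm cannot do raises arm.PlanningError and nothing moves.
- arm.job_done(): hands the job in; it is judged then, once.
Trained networks look in the newest picture that a camera, given by its name, has taken for a name from the list of things; names that differ only in an ending like _2 or _b are one class to them, and where a whole thing is asked for, a point or a joint stands for the part that bears it (a point fixed in the world has none). Each returns a list of dicts, best first, with "p" (0 to 1); they miss things now and then, are a little off and sometimes report something else, mostly with a low value. They report only what shows in the picture. A call takes as long as a camera call. They do not tell look-alikes from the thing itself.
- arm.trace(target, camera): "region" (480x640 bool, what is visible of it).
- arm.landmark_of(target, camera): "centre" ([x, y, z] in m, in world coordinates, good to about 4 mm: a listed point, or the origin of a listed thing).
The state is a dict: "clock": time; "qpos": joint angles; "dq": joint speeds; "joint_torque": joint torques, N m; "ee_pos": TCP position; "orientation": TCP orientation; "contact_force": force on the tool from outside, world axes, zero at the start; "torque": the same for the moment, N m; "finger_gap": finger opening in m; "grip_force": force on a finger pad.
Only numpy, scipy, OpenCV 4.12 (cv2) and the standard library are available. Lean on these libraries where they do the work, as an engineer would, in place of code of your own. Each camera call takes 0.05 s, during which the arm holds its last target. There are 200 camera calls.

### The job

Get this two-cavity mould ready to run on one cavity. See which of the two inserts carries the domed core, turn the selector so that its pointed nose lines up with the runner groove leading to that core, and lay the blanking plate flat, handle up, centred over the empty round cavity of the other insert with its long edges along the insert's long edges. Set the plate down without dropping it, do not touch the insert with the core, and leave the other things on the bench where they are.

Things in the scene. Friction and masses are not known exactly. Their poses are not given: they have to be found in the camera images.
- mould: fixed steel block 220 (x) x 290 (y) x 80 mm; origin at the centre of its underside, z up, top face at z = 80 mm. Two inserts lie flush in that face at x = 0, y = +85 and -85 mm; which is on which side varies. The selector turns at x = -60, y = 0. Dark runner grooves 6 mm wide lead from it straight towards each insert's centre, at +0.956 and -0.956 rad from the mould's +x
- selector (a joint): angle (rad) of the selector's pointer: 0 = nose along the mould's +x, positive = counter-clockwise from above (towards the mould's +y); +0.956 = along the groove to the +y insert, -0.956 = along the groove to the -y insert. Range -1.7 to 1.7; stays where left (friction 0.12 N m), no detents
- selector_grip (a point): on the selector's turning axis, 24 mm above the mould face; x points to the nose, z up. Selector: dark disc 64 mm across, 8 mm high; on it an aluminium bar 72 mm long, 16 mm wide, top 36 mm above the face, rounded tail, pointed nose, black line on the nose half. Grip the bar across its width
- selector_nose (a point): tip of the pointer, 37 mm from the turning axis, at the top of the bar (36 mm above the mould face)
- core_insert: fixed bright insert 100 (x) x 74 (y) x 30 mm with a domed core 50 mm across standing 29 mm above the mould face; not to be touched. Origin at the centre of its underside, 30 mm below the mould face, under the dome; x along its long edges (along the mould's x)
- open_insert: fixed bright insert 100 (x) x 74 (y) x 30 mm with an empty round cavity 48 mm across and 20 mm deep in its centre. Origin at the centre of its underside, 30 mm below the mould face; x along its long edges (along the mould's x)
- cavity_mouth (a point): centre of the empty cavity's mouth, level with the mould face; axes as the open insert's
- blank: loose blanking plate of steel, 90 (x) x 64 (y) x 8 mm, about 0.4 kg, with a dark bow handle along its x: bar 64 mm long, 14 mm wide, from 22 to 38 mm above the underside, on two posts. Origin at the centre of its underside. It starts flat on the bench, left or right of the mould. A half turn makes no difference
- blank_handle (a point): middle of the blanking plate's handle bar, 30 mm above the plate's underside; grip across its 14 mm width (closing along the plate's y)
- locating_ring: bystander: loose flat steel ring 100 mm across, 44 mm hole, 14 mm high, on the bench on the side where the blanking plate is not; origin at the centre of its underside
- spray_can: bystander: upright spray can 66 mm across, 184 mm tall with a red nozzle; origin at the centre of its underside
- die_spring: bystander: orange coil spring standing upright, 34 mm across, 80 mm tall; origin at the centre of its underside
There are look-alikes about, which are no part of the job. Leave any green look-alike of the blank alone.

How it is judged:
By the outcome, as a careful person would: the job done as asked, in the order asked, and still so for the second after the job is handed in, with the robot touching nothing.
It also fails if it takes over 50 s, if anything falls off the work surface, if the arm or the gripper's body presses on something with over 40 N, if the wrist force passes 120 N, or if a joint passes its speed limit or range.

## Working session

There is one attempt and no reset: what is moved stays moved. The work goes in short steps, each a Python script; the robot and the scene stay as the last script left them, time stands still between calls to the robot, and variables do not carry over. Pictures are saved under pics/ and viewed, at most 10 in all, crops included, and the job is handed in when it is done.

```bash
ls; mkdir -p pics
python3 - <<'E'
from bench import arm
import cv2,numpy as np
print(arm.tips_ahead, arm.sense()["clock"])
for c in("scene","top"):
    d=arm.capture(c); cv2.imwrite(f"pics/{c}0.png",d["color"]); print(c,d["mtx"].tolist(),d["extrinsics"].round(3).tolist())
    for n in["mould","selector_grip","selector_nose","core_insert","open_insert","cavity_mouth","blank","blank_handle","locating_ring","spray_can","die_spring"]:
        print(n,[(round(r["p"],2),np.round(r["centre"],3).tolist()) for r in arm.landmark_of(n,c)])
print(arm.sense()["clock"])
E
```

```text
pics
0.025 0.0
scene [[501.2272816213673, 0.0, 324.030717664043], [0.0, 501.2272816213673, 239.142315821865], [0.0, 0.0, 1.0]] [[0.888, 0.459, -0.012, -0.438], [0.372, -0.734, -0.568, -0.185], [-0.27, 0.5, -0.823, 1.392], [0.0, 0.0, 0.0, 1.0]]
mould [(0.58, [0.589, 0.012, 0.002])]
selector_grip [(0.6, [0.53, 0.022, 0.104])]
selector_nose [(0.69, [0.564, 0.01, 0.118])]
core_insert [(0.56, [0.583, -0.071, 0.05])]
open_insert [(0.81, [0.595, 0.1, 0.052])]
cavity_mouth [(0.75, [0.596, 0.102, 0.078])]
blank [(0.97, [0.441, -0.519, -0.003]), (0.8, [0.484, -0.39, -0.0]), (0.67, [0.34, -0.412, -0.001])]
blank_handle [(0.82, [0.341, -0.416, 0.03]), (0.8, [0.442, -0.519, 0.033]), (0.73, [0.566, 0.008, 0.115]), (0.63, [0.49, -0.389, 0.032]), (0.3, [0.598, 0.1, 0.077])]
locating_ring [(0.65, [0.497, 0.351, 0.004])]
spray_can [(0.65, [0.677, 0.379, 0.001]), (0.35, [0.583, -0.07, 0.048])]
die_spring [(0.65, [0.641, -0.352, -0.002])]
top [[542.3473681310944, 0.0, 328.6389972535455], [0.0, 542.3473681310944, 228.50862654667188], [0.0, 0.0, 1.0]] [[0.027, -0.999, 0.024, -0.103], [-0.99, -0.03, -0.137, 0.509], [0.138, -0.02, -0.99, 1.146], [0.0, 0.0, 0.0, 1.0]]
mould [(0.79, [0.588, 0.012, 0.0])]
selector_grip []
selector_nose [(0.66, [0.568, 0.01, 0.116])]
core_insert [(0.71, [0.58, -0.074, 0.05]), (0.37, [0.646, -0.357, -0.0])]
open_insert [(0.9, [0.594, 0.095, 0.049])]
cavity_mouth [(0.68, [0.594, 0.101, 0.079])]
blank [(0.78, [0.439, -0.52, 0.001]), (0.76, [0.488, -0.387, -0.002]), (0.55, [0.341, -0.41, 0.003]), (0.34, [0.596, 0.097, 0.047])]
blank_handle [(0.98, [0.483, -0.39, 0.029]), (0.77, [0.341, -0.411, 0.03]), (0.69, [0.44, -0.521, 0.032])]
locating_ring [(0.62, [0.494, 0.357, 0.0]), (0.27, [0.64, -0.357, 0.003])]
spray_can [(0.58, [0.67, 0.381, -0.001])]
die_spring [(0.73, [0.641, -0.358, 0.002])]
1.2
```

View pics/scene0.png

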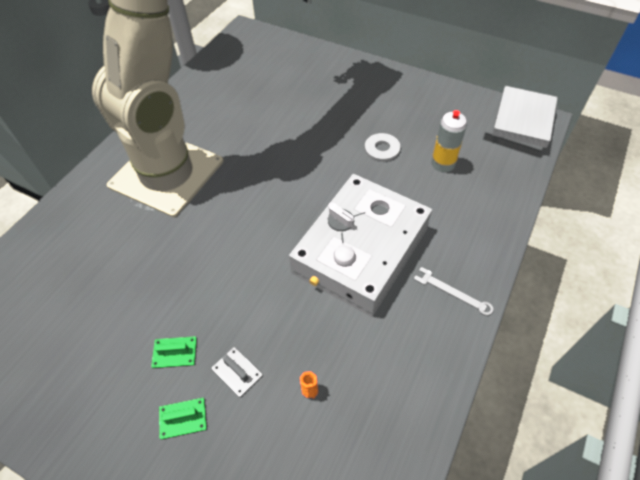

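View pics/top0.png

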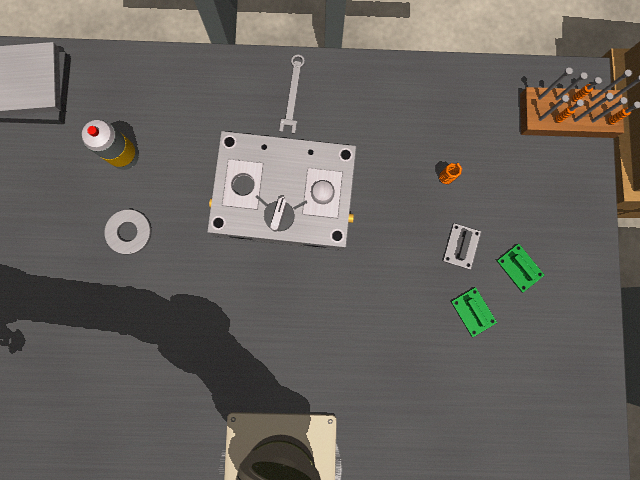

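Top view: domed core in the right insert (322,190), i.e. the −y one. The open cavity is at (243,184), the selector at (280,213) with its nose pointing roughly +x, and the real grey blank at (462,246). The green look-alikes are at (474,311) and (520,267). Next I measure poses precisely from both cameras.

```bash
cat > h.py <<'E'
from bench import arm
import cv2,numpy as np
def cloud(c):
    d=arm.capture(c); K,E=d["mtx"],d["extrinsics"]; z=d["z_map"]
    v,u=np.mgrid[:480,:640]; P=np.stack([(u-K[0,2])/K[0,0]*z,(v-K[1,2])/K[1,1]*z,z],-1)
    W=(P-E[:3,3])@E[:3,:3]; W[z==0]=np.nan
    return d,W
def rect(p):  # centre, long-axis angle, sizes of xy points (m)
    (cx,cy),(w,h),a=cv2.minAreaRect((p*1000).astype(np.float32)); a=np.radians(a)
    if h>w: w,h,a=h,w,a+np.pi/2
    return np.round([cx,cy,w,h],1).tolist(), round(float((a+np.pi/2)%np.pi-np.pi/2),4)
def near(W,x,y,r): return np.hypot(W[...,0]-x,W[...,1]-y)<r
def clean(m): return cv2.morphologyEx(m.astype(np.uint8),cv2.MORPH_OPEN,np.ones((3,3)))>0
E
python3 - <<'E'
from h import *
for c in("scene","top"):
    d,W=cloud(c); Z=W[...,2]; print(c)
    m=near(W,.588,.012,.2)&(Z>.07)&(Z<.09); m=clean(m); print("face",rect(W[m][:,:2]),np.median(Z[m]))
    b=near(W,.528,.0165,.045)&(Z>.108)&(Z<.13); p=W[b]; print("bar",b.sum(),rect(p[:,:2]),np.median(p[:,2]))
    col=d["color"].astype(int); grey=(col.max(-1)-col.min(-1))<40
    q=near(W,.486,-.389,.075)&grey; 
    pl=q&(Z>.004)&(Z<.014); pl=clean(pl);print("plate",pl.sum(),rect(W[pl][:,:2]),np.median(Z[pl]))
    h=q&(Z>.03)&(Z<.045); print("handle",h.sum(),rect(W[h][:,:2]),np.median(Z[h]),W[h][:,:2].mean(0))
    t=near(W,.75,-.2,.06); print("bench",np.median(Z[t]),np.std(Z[t]))
    # cavity: dark low region inside open insert
    k=near(W,.595,.1,.032)&(Z<.07); print("cav",k.sum(),rect(W[k][:,:2]) if k.sum()>5 else 0)
    for n in("cavity_mouth","selector_nose"): print(n,[np.round(r["centre"],4).tolist() for r in arm.landmark_of(n,c)][:1])
E
```

```text
scene
face ([590.6, 10.8, 294.3, 222.2], 1.4867) 0.07891575327464871
bar 197 ([532.0, 14.5, 71.0, 18.0], -0.2758) 0.11440184726905188
plate 777 ([487.8, -390.7, 90.5, 63.6], -0.2826) 0.007120549512840525
handle 221 ([487.4, -390.3, 64.5, 14.1], -0.2731) 0.03626129828801284 [ 0.4887822  -0.39092818]
bench -0.0010075383322490166 0.0019009747303849033
cav 208 ([595.5, 104.5, 40.6, 38.6], 1.0058)
cavity_mouth [[0.5958, 0.1001, 0.0767]]
selector_nose [[0.5675, 0.0058, 0.1149]]
top
face ([589.7, 12.8, 290.7, 221.6], 1.4928) 0.07982894231448448
bar 267 ([529.5, 17.1, 69.6, 16.5], -0.244) 0.1160272165409792
plate 718 ([485.4, -387.9, 90.1, 65.0], -0.2646) 0.00789716365506659
handle 201 ([485.9, -387.9, 64.3, 15.1], -0.2658) 0.03725634991957685 [ 0.48558423 -0.38712766]
bench -0.0006089729694754823 0.0023708936210972173
cav 380 ([598.2, 99.4, 45.7, 45.3], -1.5164)
cavity_mouth []
selector_nose [[0.5675, 0.0114, 0.1142]]
```

```bash
python3 - <<'E'
from h import *
pi=np.pi; print(arm.sense()["clock"],arm.sense()["orientation"])
for nm,p,y in(("sel",[.5297,.0165,.2],-.255),("sel2",[.5297,.0165,.119],-1.036),("blk",[.4866,-.389,.039],-.27),("plc",[.596,.098,.119],-.08)):
    for k in(0,pi):
        q=arm.inverse_kinematics(p,[pi,0,y+k]); print(nm,k>0,None if q is None else np.round(q,2).tolist())
# fine cavity circle: dark blob pixels on plane z=.08
for c in("scene","top"):
    d=arm.capture(c); K,E=d["mtx"],d["extrinsics"]; R,t=E[:3,:3],E[:3,3]; C=-R.T@t
    def onplane(uv,z):
        r=np.column_stack([(uv[:,0]-K[0,2])/K[0,0],(uv[:,1]-K[1,2])/K[1,1],np.ones(len(uv))])@R
        return C+r*((z-C[2])/r[:,2])[:,None]
    g=cv2.cvtColor(d["color"],cv2.COLOR_BGR2GRAY)
    s=E@[.596,.1,.08,1]; u,v=(K@(s[:3]/s[2]))[:2]
    big=cv2.resize(g[int(v)-30:int(v)+30,int(u)-30:int(u)+30],None,fx=6,fy=6,interpolation=cv2.INTER_CUBIC)
    cv2.imwrite(f"pics/cav_{c}.png",big)
    _,b=cv2.threshold(big,150,255,cv2.THRESH_BINARY_INV)
    cs,_=cv2.findContours(b,cv2.RETR_EXTERNAL,cv2.CHAIN_APPROX_NONE)
    for k in cs:
        if cv2.contourArea(k)>3000:
            uv=(k[:,0]+.5)/6-.5+[int(u)-30,int(v)-30]; W=onplane(uv,.08)
            e=cv2.fitEllipse((W[:,:2]*1000).astype(np.float32)); print(c,np.round(e[0],1),np.round(e[1],1))
E
cd pics; python3 -c "
import cv2,numpy as np
cv2.imwrite('cavs.png',np.hstack([cv2.imread('cav_scene.png'),cv2.imread('cav_top.png')]))"
```

```text
1.5 [ 3.14150836e+00 -1.22376606e-05  2.87481535e+00]
sel False [-0.71, 0.18, 0.67, 1.82, -0.12, 1.19, -1.84]
sel True [-0.71, 0.18, 0.66, 1.82, -0.12, 1.19, 1.3]
sel2 False [-1.07, 0.48, 1.17, 1.91, -0.5, 1.08, -2.3]
sel2 True [-0.7, 0.29, 0.67, 1.9, -0.21, 1.02, 0.59]
blk False [-0.19, 0.89, 1.15, 1.72, -0.89, 1.15, -0.61]
blk True [-0.08, 0.74, 0.94, 1.71, -0.68, 1.05, 2.39]
plc False [-0.75, 0.46, 0.65, 1.71, -0.31, 1.08, -1.65]
plc True [-0.59, 0.42, 0.44, 1.7, -0.2, 1.07, 1.4]
scene [595.1  93.9] [38.9 40.7]
scene [598.8 183.6] [ 60.7 146.9]
top [556.5  51.6] [20.4 45.2]
top [595.5  97.1] [48.7 49.2]
top [643.1 161.1] [ 15.  147.3]
```

View pics/cavs.png

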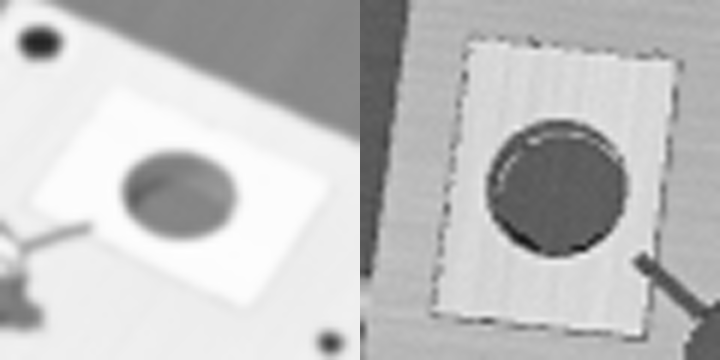

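The pictures show both views of the cavity, with the rim clean in the top view: centre (0.5955, 0.097). Now the selector.

Run:
```python
from h import *
pi=np.pi; x,y=.5297,.0165; a=pi-.255
arm.goto([x,y,.2],[pi,0,a]); print(arm.sense()["clock"])
arm.set_gripper(.045,30); arm.move_l([x,y,.119],velocity=.12)
print("pre",arm.sense()["contact_force"])
arm.set_gripper(0.0,30); s=arm.sense(); print("grip",s["finger_gap"],s["grip_force"],s["contact_force"],s["orientation"])
q=np.array(s["qpos"]); yaw=s["orientation"][2]
q[6]+=(pi-1.036)-yaw
arm.move_joints(q); arm.hold(.2); s=arm.sense(); print("turned",s["orientation"],s["ee_pos"],s["contact_force"],s["torque"],s["clock"])
arm.set_gripper(.045); arm.move_l([x,y,.2],velocity=.15)
for c in("scene","top"):
    d,W=cloud(c); Z=W[...,2]; cv2.imwrite(f"pics/{c}1.png",d["color"])
print(arm.sense()["clock"])
```

```text
4.0583
pre [-0.69255424  0.66239586  0.00228058]
grip 0.015257999557111027 31.231098175048828 [-1.1560274  -0.14533267  6.02444357] [3.14082454e+00 8.86172493e-04 2.88680208e+00]
turned [ 3.14146639e+00 -7.73131090e-05  2.10754093e+00] [0.52970022 0.01607896 0.11975702] [-5.5898229  -2.84449482  5.62031306] [-0.71920602  1.02301607 -0.1188473 ] 6.7
7.875
```

Run:
```python
from h import *
pi=np.pi; x,y=.4866,-.389
arm.goto([x,y,.15],[pi,0,-.27]); print(arm.sense()["clock"])
for c in("scene","top"):
    d,W=cloud(c); Z=W[...,2]; cv2.imwrite(f"pics/{c}2.png",d["color"])
    b=near(W,.53,.0165,.045)&(Z>.108)&(Z<.13); print("bar",b.sum(),rect(W[b][:,:2]))
    m=clean(near(W,.588,.012,.2)&(Z>.07)&(Z<.09)); print("face",rect(W[m][:,:2]))
    if c=="top": cv2.imwrite("pics/selcrop.png",cv2.resize(d["color"][120:255,200:365],None,fx=4,fy=4,interpolation=cv2.INTER_CUBIC))
```

```text
9.3917
bar 175 ([530.8, 15.5, 71.0, 15.9], -1.0295)
face ([590.4, 11.2, 296.0, 221.9], 1.4908)
bar 273 ([529.6, 16.8, 69.0, 16.7], -1.0473)
face ([589.8, 12.9, 290.7, 222.0], 1.4912)
```

View pics/selcrop.png

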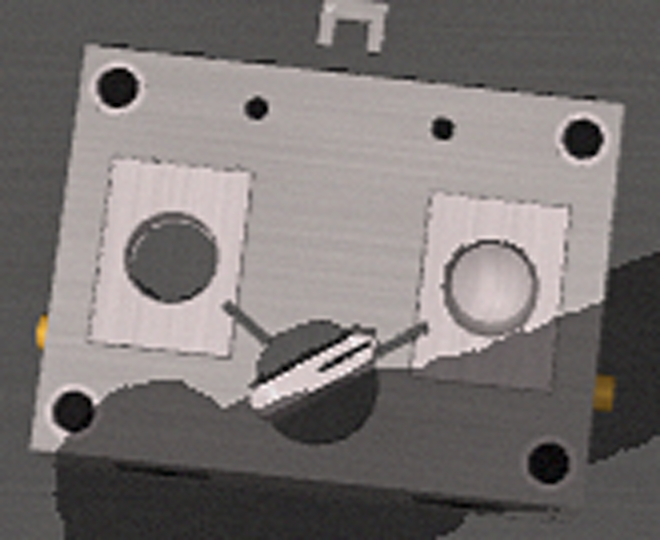

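The nose at (375,345) carries the black line and lies on the groove to the dome at (490,287). Measured bar angle is −1.038 against a target of −1.036. Next the blank.

Run:
```python
from h import *
pi=np.pi; x,y=.4866,-.389
arm.move_l([x,y,.040],velocity=.12)
print("pre",arm.sense()["contact_force"])
arm.set_gripper(0.0,70); s=arm.sense(); print("grip",s["finger_gap"],s["grip_force"],s["contact_force"],s["ee_pos"],s["orientation"])
arm.move_l([x,y,.25],velocity=.15); s=arm.sense(); print("lift",s["finger_gap"],s["contact_force"],s["torque"])
arm.goto([.5958,.0973,.25],[pi,0,-.08]); s=arm.sense(); print(s["clock"],s["orientation"],s["contact_force"])
arm.move_l([.5958,.0973,.165],velocity=.12); arm.hold(.2)
for c in("scene","top"):
    d,W=cloud(c); Z=W[...,2]; cv2.imwrite(f"pics/{c}3.png",d["color"])
    m=near(W,.596,.097,.07)&(Z>.126)&(Z<.145); m=clean(m)
    print(c,m.sum(),rect(W[m][:,:2]) if m.sum()>20 else 0,np.median(Z[m]))
print(arm.sense()["contact_force"],arm.sense()["clock"])
```

```text
pre [ 0.42492093 -0.92371714  0.69275553]
grip 0.012774511668016724 69.45889949798584 [-1.47443743  0.48946551  6.63264946] [ 0.48688409 -0.3893348   0.04074316] [ 3.14130144e+00 -1.03704243e-03 -2.70002329e-01]
lift 0.01264667128090974 [ 0.6747827   0.23697883 -4.57337236] [-1.05773207e-02  7.74944735e-05  7.36719732e-02]
14.3 [ 3.14129455e+00 -3.82814048e-04 -8.24009158e-02] [ 0.54466871 -0.4458889  -5.04618241]
scene 566 ([596.5, 93.9, 91.8, 66.3], -0.0308) 0.13161398935174473
top 546 ([594.6, 98.0, 90.8, 64.7], -0.0814) 0.13256484750170977
[-0.91528756 -0.09638533 -5.44772145] 15.4583
```

View pics/scene3.png

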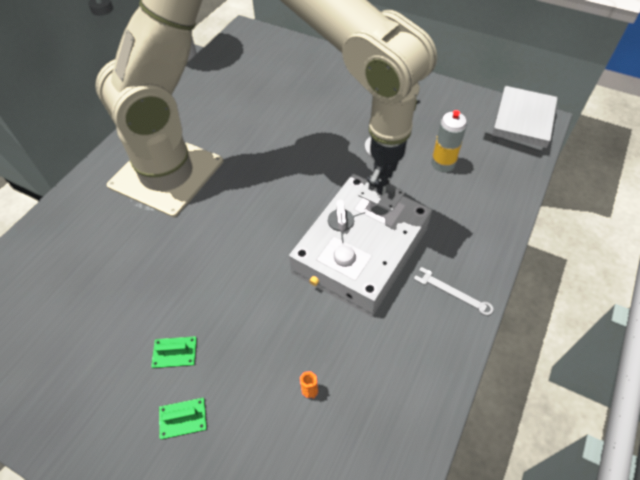

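The plate is held level over the open insert at about (385,205). I apply the sub-millimetre correction and lower it until contact.

Run:
```python
from h import *
x,y=.5966,.0965
arm.move_l([x,y,.1245],velocity=.08); f0=arm.sense()["contact_force"][2]; z=.1245
while z>.1165:
    z-=.0005; arm.move_l([x,y,z],velocity=.02); f=arm.sense()["contact_force"][2]
    if f-f0>4: break
print("contact",z,f0,f,arm.sense()["ee_pos"],arm.sense()["clock"])
arm.set_gripper(.04); arm.move_l([x,y,.17],velocity=.12); arm.goto([.5,-.25,.3],[np.pi,0,-.08])
for c in("scene","top"):
    d,W=cloud(c); Z=W[...,2]; cv2.imwrite(f"pics/{c}4.png",d["color"])
    m=clean(near(W,.596,.097,.07)&(Z>.0845)&(Z<.093)); print(c,m.sum(),rect(W[m][:,:2]),np.median(Z[m]))
    m=near(W,.596,.097,.06)&(Z>.11)&(Z<.125); print("handle",rect(W[m][:,:2]),np.median(Z[m]))
    b=near(W,.53,.0165,.04)&(Z>.108)&(Z<.13); print("bar",rect(W[b][:,:2]))
    m=clean(near(W,.588,.012,.2)&(Z>.07)&(Z<.09)); print("face",rect(W[m][:,:2]))
    if c=="top": cv2.imwrite("pics/end.png",cv2.resize(d["color"][120:255,200:365],None,fx=4,fy=4,interpolation=cv2.INTER_CUBIC))
print(arm.sense()["clock"])
```

```text
contact 0.1205 -5.7727426100799155 0.26558896961062967 [0.59664598 0.09646417 0.12077426] 18.1167
scene 340 ([599.6, 93.3, 85.0, 64.2], -0.0606) 0.08706443796832225
handle ([596.7, 94.2, 64.5, 19.7], -0.0912) 0.11615548226479055
bar ([531.2, 15.0, 71.9, 16.2], -1.0396)
face ([590.4, 10.8, 294.3, 221.5], 1.4899)
top 884 ([594.9, 96.6, 91.0, 64.0], -0.0798) 0.08785400509322674
handle ([595.0, 97.0, 64.5, 15.1], -0.0862) 0.1170407469334021
bar ([529.6, 16.6, 68.9, 17.0], -1.0469)
face ([589.4, 12.8, 290.7, 221.4], 1.4919)
20.5833
```

View pics/end.png

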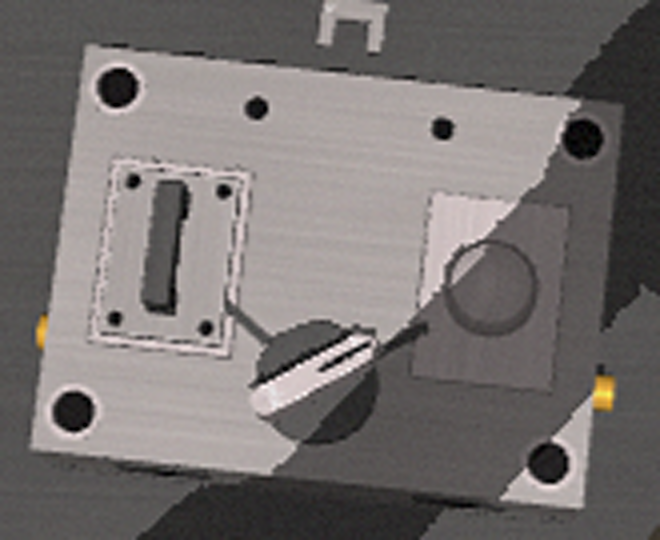

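The plate lies flat and handle up at (169,257), with an even margin of insert all round. The selector nose is still on the groove to the dome.

```bash
python3 -c "
from bench import arm
print(arm.job_done())"
```

```text
the job is handed in; nothing more can be done
None
```

The job is handed in at about 21 s of the 50 s allowed: the selector nose is on the groove to the domed core (−y insert), and the blanking plate lies flat, handle up, within about 1 mm of centre over the +y cavity.

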